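# Switch the bead feeder to its other tray

## Task

The bead feeder on the workshop table is set for the wrong tray. With your fingertips, first press down the raised red pad of the yellow seesaw gate so that it rocks over to its other side, then push the black post of the release bar sideways, away from the ramp, until the bar is out of the way, so that all three waiting beads roll down the other chute into its tray. Do not touch the beads yourself, and leave the gate over, the bar open and everything else on the table as it stands.

Things in the scene. Friction and masses are not known exactly. Their poses are not given: they have to be found in the camera images.
- feeder: plywood feeder fixed to the table. Origin: on the table, below the middle of the gate; x points up the feed ramp away from the robot, y left. Ramp along y = 0, channel walls 22 mm either side, floor 157 mm high at x = 26 mm, 188 at 200. From the gate a green chute leads to the green tray on the left (+y), an orange one to the orange tray on the right; walls there below 110 mm
- gate (a joint): tilt of the yellow seesaw gate (150 mm trough along the feeder's y, pivot 120 mm high), -0.25 to 0.25 rad. Positive: left end raised, beads would roll right (orange tray); negative: right end raised, beads would roll left (green tray). Top-heavy: it rests on either stop, about 1 N on the raised pad moves it, and past level it falls on by itself. Starts on either side
- pad_left (a point): middle of the top face of the gate's left red press pad, a 40 x 40 mm plate, 48 mm to the robot's side of the pivot middle and 85 mm left of it; top about 189 mm above the table when raised, 147 mm when lowered; nothing within 35 mm stands higher
- pad_right (a point): the same on the right red press pad, 85 mm right of the pivot
- release (a joint): slide of the release bar along the feeder's +y (left): 0 = bar across the ramp, holding the beads; 0.05 m = fully open at a stop, beads free from about 0.036. It takes about 2 N and stays where it is left
- post (a point): top centre of the release bar's black post, 18 mm thick, 50 mm tall, on a 30 x 30 x 12 mm block. At the start at feeder x = 65 mm, y = 92 mm, top 241 mm high. Between the ramp's left wall and the post there is 60 mm of free space above the bar (flat, 6 mm wide, top 191 mm high). Push the post's ramp side along the feeder's +y
- tray_left (a point): centre of the inner floor of the green tray (inside about 112 x 122 mm, walls 50 to 70 mm high), axes as the feeder's
- tray_right (a point): centre of the inner floor of the orange tray, same size
- bead1_center (a point): centre of a smooth round bead, 32 mm across, 13 g (light wood); at the start it waits on the ramp behind the release bar, first in the row
- bead2_center (a point): centre of a smooth round bead, 32 mm across, 13 g (red); at the start it waits on the ramp behind the release bar, second in the row
- bead3_center (a point): centre of a smooth round bead, 32 mm across, 13 g (dark wood); at the start it waits on the ramp behind the release bar, third in the row
- tumbler: loose glass tumbler, 72 mm across, 110 mm tall, open top; origin under its middle; stands behind one of the trays
- glue_jar: loose white jar with blue cap, 60 mm across, 75 mm tall; origin under its middle; stands behind one of the trays
- hoop: loose wooden embroidery hoop lying flat, 120 mm across, 12 mm high; origin under its centre; in front of the feeder on the right
- marker: loose blue marker pen lying flat, 130 mm long, 12 mm thick; origin under its middle; in front of the feeder on the left
- spray: loose white bottle with blue cap, 50 mm across, 170 mm tall; origin under its middle; at the far left or right
- tin: loose green and red tin, 90 mm across, 120 mm tall; origin under its middle; at the far left or right
Mind the look-alikes: they are no part of the job. Of the things that look like the part that bears bead3_center, the smallest one is meant.

How it is judged:
By the outcome, as a careful person would: the job done as asked, in the order asked, and still so for the second after the job is handed in, with the robot touching nothing.
It also fails if it takes over 48 s, if anything falls off the work surface, if the arm or the gripper's body presses on something with over 40 N, if the wrist force passes 120 N, or if a joint passes its speed limit or range.

## Robot

A 6-joint arm with a two-finger parallel gripper is mounted at the origin on the work surface. World frame = base frame: x ahead of the robot, y to its left, z up, the work surface at z = 0. Lengths are in m, angles in rad, forces in N, time in s.
With the tool pointing down it reaches from about 0.35 to 0.975 m from the base axis. Payload 4.9 kg.
Tool frame: the origin (TCP) lies between the finger pads; the fingertips stand 22 mm ahead of it and the grasp point (between the pads) lies 3 mm ahead of it; z points along the fingers, y is the line along which they close (so a half turn about z gives the same grasp; the last joint's range is limited). The gripper opens to 85 mm and grips with 20 to 120 N. Pads are 22 mm wide; open, the fingers measure 114 mm over their backs; the gripper's body (76 mm by 85 mm) begins 54 mm behind the grasp point. The pads swing forward as they close: fully open they stand 13 mm farther back than shut.
Start: joints at [1.14, 0.053, 1.613, -0, 1.476, -0.119], TCP at [0.192, 0.595, 0.253] pointing down, gripper open.
Joint ranges: [-3.01, 3.01], [-1.01, 2.22], [0.06, 2.58], [-1.02, 4.17], [0.09, 2.62], [-3.14, 3.14]. Speed limits (rad/s): [2.57, 2.57, 3.14, 3.14, 3.14, 3.14].

## Interface

Orientations are given as a unit quaternion [w, x, y, z].
In Python, from plant import state, grab_frame, get_calibration, job_done, recognise, regions_of gives the robot as it stands.
- The arm moves only by the tool apply_moves, never from a script. Its argument "targets" is a list of rows, each an object with "translation": the shift along the tool's x, y, z normalised to -1 to 1, where 1 is 100 mm, a list of three; "twist": the turn about the tool's z normalised to -1 to 1, where 1 is 0.1 rad; "hand": the opening, from 0 (shut) to 1 (fully open). A call has 1 to 8 rows; each row shifts and turns the commanded pose from where the row before left it, along the tool's axes as they then stand; what a row does not reach is not made up. A row lasts 1/10 s, in which the tool goes at most 50 mm and 8.59 degrees, less where a joint would pass 70% of its speed; a pose out of reach is approached as far as the arm can. A call with a number of a shift or a turn outside -1 to 1 is refused whole. A call with a gripper value outside its range is refused whole. The fingers move at their own pace and stop on an object; the grip force is fixed at half the most. Time passes only in rows, so rows that do not move let the fingers close. It gives the time, the measured TCP pose, the force, the opening and the grip force at its end, in the units of the state.
- state(): the state, without advancing time (a new reading comes with each control period).
- grab_frame(name): name is "scene" or "top" or "wrist"; returns the picture (420x560x3 uint8, red, green, blue); there is no depth.
- get_calibration(name): a dict with "camera_matrix" (3x3 intrinsics, pixels), "pose" (4x4, takes a point from camera to world coordinates). Camera axes: x right, y up, looking along -z (the intrinsics and any distortion apply to the point x, -y, -z); pixel columns grow to the right and rows downward; lengths in m; the calibration is good to about 2 mm. A picture is of the moment at which its call begins: read the wrist's pose just before it. get_calibration takes no time and is no camera call; for the wrist camera it gives the pose at the moment of the call.
- job_done(): hands the job in; it is judged then, once.
Trained networks look in the newest picture that a camera, given by its name, has taken for a name from the list of things; names that differ only in an ending like _2 or _b are one class to them, and where a whole thing is asked for, a point or a joint stands for the part that bears it (a point fixed in the world has none). Each returns a list of dicts, best first, with "score" (0 to 1); they miss things now and then, are a little off and sometimes report something else, mostly with a low value. They report only what shows in the picture. A call takes as long as a camera call. They do not tell look-alikes from the thing itself.
- recognise(camera, query): "point" ([x, y, z] in m, in world coordinates, good to about 4 mm: the middle of the surface that is visible of it).
- regions_of(camera, query): "pixels" (420x560 bool, what is visible of it).
The state is a dict: "time": time; "joint_pos": joint angles; "joint_vel": joint speeds; "joint_efforts": joint torques, N m; "tool_pos": TCP position; "tool_rot": TCP orientation; "contact_force": force on the tool from outside, world axes, zero at the start; "ft_torque": the same for the moment, N m; "gripper_width": opening from 0.0 (shut) to 1.0 (fully open); "grasp_force": force on a finger pad.
Only numpy, scipy, OpenCV 4.12 (cv2) and the standard library are available. Lean on these libraries where they do the work, as an engineer would, in place of code of your own. Each camera call takes 0.05 s, during which the arm holds its last target. There are 200 camera calls.

## Working session

There is one attempt and no reset: what is moved stays moved. The work goes in short steps, Python scripts to look and compute and a tool call to move; the robot and the scene stay as the last step left them, time stands still between calls to the robot, and variables do not carry over. Pictures are saved under pics/ and viewed, at most 10 in all, crops included, and the job is handed in when it is done.

Besides the shell and the picture viewer there is one more tool, called after ">>>" by a JSON object that holds its "name" and its "arguments". apply_moves: Moves the arm, as the interface text tells. Its arguments: {"type":"object","properties":{"targets":{"type":"array"}},"required":["targets"]}

```bash
mkdir -p pics; python3 - <<'E'
from plant import *
import cv2,numpy as np
s=state();print(s['time'],s['tool_pos'],s['tool_rot'])
ims=[]
for c in ['scene','top']:
    im=grab_frame(c);cv2.imwrite(f'pics/{c}0.png',cv2.cvtColor(im,cv2.COLOR_RGB2BGR))
    for q in ['pad_left','pad_right','post','tray_left','tray_right','bead1_center','bead3_center','gate','tumbler','glue_jar','spray','tin']:
        print(c,q,[(np.round(d['point'],3).tolist(),round(d['score'],2)) for d in recognise(c,q)][:5])
print(state()['time'])
E
```

```text
0.0 [0.1914814  0.59435457 0.25208062] [-2.96524690e-04  1.55277167e-01  9.87870418e-01 -9.74717186e-04]
scene pad_left [([0.618, 0.015, 0.189], 0.63), ([0.524, -0.082, 0.136], 0.6)]
scene pad_right [([0.604, -0.094, 0.032], 0.28)]
scene post [([0.618, 0.015, 0.188], 0.62), ([0.53, -0.459, 0.111], 0.51)]
scene tray_left [([0.598, -0.091, 0.028], 0.97)]
scene tray_right [([0.6, -0.095, 0.032], 0.86)]
scene bead1_center []
scene bead3_center [([0.83, -0.249, 0.037], 0.76), ([0.697, 0.247, 0.039], 0.72), ([0.702, -0.07, 0.206], 0.55)]
scene gate [([0.523, -0.076, 0.136], 0.8)]
scene tumbler [([0.684, -0.253, 0.073], 0.82), ([0.704, -0.071, 0.208], 0.6)]
scene glue_jar [([0.703, 0.15, 0.058], 0.56)]
scene spray [([0.535, 0.451, 0.092], 0.7)]
scene tin [([0.535, -0.46, 0.108], 0.81), ([0.703, -0.073, 0.206], 0.29)]
top pad_left [([0.523, -0.067, 0.126], 0.65)]
top pad_right [([0.522, -0.072, 0.131], 0.76), ([0.499, -0.445, 0.114], 0.2)]
top post [([0.615, 0.017, 0.191], 0.55)]
top tray_left [([0.562, -0.063, 0.01], 0.85)]
top tray_right [([0.561, -0.063, 0.013], 0.6)]
top bead1_center [([0.624, -0.072, 0.196], 0.52)]
top bead3_center [([0.811, -0.246, 0.038], 0.64), ([0.693, -0.07, 0.206], 0.56), ([0.68, 0.253, 0.037], 0.47), ([0.523, 0.453, 0.107], 0.42)]
top gate [([0.521, -0.076, 0.135], 0.87)]
top tumbler [([0.693, -0.261, 0.062], 0.87)]
top glue_jar [([0.681, 0.155, 0.071], 0.74)]
top spray [([0.522, 0.448, 0.107], 0.8)]
top tin [([0.499, -0.448, 0.117], 0.61), ([0.522, 0.452, 0.106], 0.34), ([0.559, -0.063, 0.014], 0.21)]
1.3
```

View pics/scene0.png

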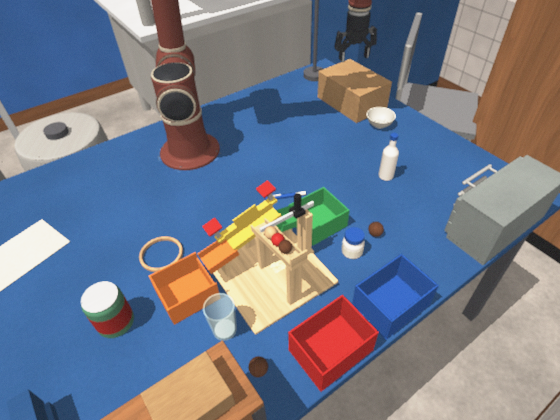

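View pics/top0.png

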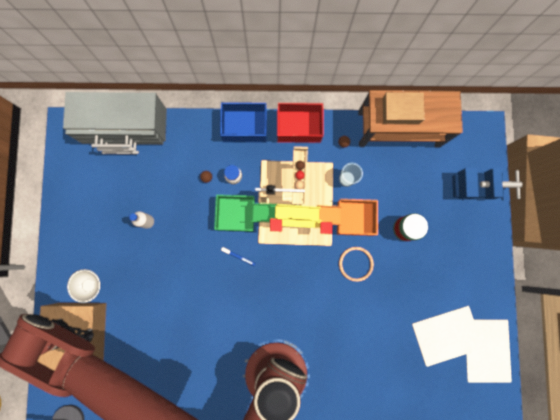

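The scene view shows the left pad at (265,188), the right pad at (212,227), the post at (297,203) and the beads at about (280,240). The top view shows the pads at (276,225) and (326,228), the post at (268,189) and the beads at (300,170). Look-alikes for the dark bead: brown balls at top (205,177) and (344,141). Ramp bead 3, at (300,165), is the small one, and I won't touch any of them. Next I'll triangulate the pads and the post.

```bash
cat > h.py <<'E'
from plant import *
import cv2,numpy as np
def P(c):
    k=get_calibration(c);T=np.linalg.inv(np.array(k['pose']));
    return np.array(k['camera_matrix'])@np.diag([1,-1,-1])@T[:3],k
def tri(a,b,ca='scene',cb='top'):
    X=cv2.triangulatePoints(P(ca)[0],P(cb)[0],np.array(a,float).reshape(2,1),np.array(b,float).reshape(2,1)).ravel()
    return X[:3]/X[3]
def proj(c,X):
    p=P(c)[0]@np.append(X,1);return p[:2]/p[2]
def red(f,box):
    im=cv2.imread(f).astype(int);x0,y0,x1,y1=box;s=im[y0:y1,x0:x1]
    m=(s[...,2]>130)&(s[...,1]<70)&(s[...,0]<80);y,x=np.nonzero(m);return np.array([x.mean()+x0,y.mean()+y0]),len(x)
E
python3 - <<'E'
from h import *
print([k for k in P('top')[1]])
sl,sr=red('pics/scene0.png',(252,178,280,200)),red('pics/scene0.png',(200,216,226,238))
tl,tr=red('pics/top0.png',(266,215,288,236)),red('pics/top0.png',(316,218,336,238))
print(sl,sr,tl,tr)
L=tri(sl[0],tl[0]);R=tri(sr[0],tr[0]);print('L',L,'R',R,np.linalg.norm((L-R)[:2]))
d=(L-R)[:2];print('yaw',np.arctan2(-d[0],d[1]))
a=cv2.imread('pics/scene0.png')[175:265,195:325];b=cv2.imread('pics/top0.png')[145:250,245:350]
a=cv2.resize(a,None,fx=3,fy=3,interpolation=2);b=cv2.resize(b,(390,390),interpolation=2)
a=cv2.copyMakeBorder(a,0,390-a.shape[0],0,0,0)
cv2.imwrite('pics/crop.png',np.hstack([a,b]))
E
```

```text
['camera_matrix', 'pose']
(array([265.61842105, 188.96710526]), 152) (array([212.18125, 226.8125 ]), 160) (array([nan, nan]), 0) (array([nan, nan]), 0)
L [nan nan nan] R [nan nan nan] nan
yaw nanh.py:13: RuntimeWarning: Mean of empty slice.
  m=(s[...,2]>130)&(s[...,1]<70)&(s[...,0]<80);y,x=np.nonzero(m);return np.array([x.mean()+x0,y.mean()+y0]),len(x)
  ret = ret.dtype.type(ret / rcount)
```

View pics/crop.png

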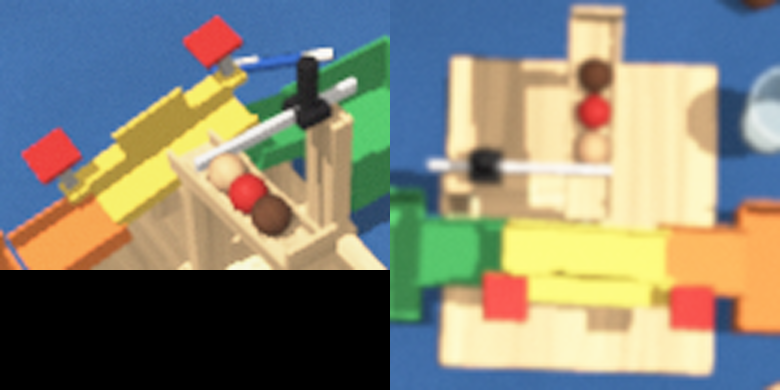

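The crop shows pads at scene (265.6,189) and (212,227), the post top at scene (297,196) and the post at top (270,189). The three beads wait behind the bar, and the dark one in that row is the smallest dark ball.

```bash
sed -i 's/<70)&(s\[...,0\]<80)/<105)\&(s[...,0]<110)/' h.py
python3 - <<'E'
from h import *
sl,sr=red('pics/scene0.png',(252,178,280,200)),red('pics/scene0.png',(200,216,226,238))
tl,tr=red('pics/top0.png',(266,215,288,236)),red('pics/top0.png',(316,218,336,238))
print(sl,sr,tl,tr)
L=tri(sl[0],tl[0]);R=tri(sr[0],tr[0]);print('L',L,'R',R,np.linalg.norm((L-R)[:2]))
d=(L-R)[:2];y=np.arctan2(-d[0],d[1]);print('yaw',y)
ex=np.array([np.cos(y),np.sin(y)]);ey=np.array([-ex[1],ex[0]])
o=(L+R)[:2]/2+.048*ex;print('origin',o)
post=o+.065*ex+.092*ey;print('post pred',post,proj('scene',np.append(post,.241)),proj('top',np.append(post,.241)), 'tri',tri([297.3,196],[270.5,189.4]))
for n,b in (('L',L),('R',R)):
  for z in (.147,.189): print(n,z,proj('scene',[b[0],b[1],z]),proj('top',[b[0],b[1],z]))
E
```

```text
(array([265.67027027, 188.65945946]), 185) (array([212.01025641, 226.70769231]), 195) (array([275.07079646, 224.21238938]), 113) (array([326.25210084, 227.44537815]), 119)
L [0.50234669 0.00670779 0.18573653] R [ 0.49679483 -0.15993241  0.14369065] 0.1667326667954251
yaw -0.03330417290240526
origin [ 0.54754414 -0.07821062]
post pred [0.61557151 0.011574  ] [293.30295275 197.04333923] [274.07494262 186.34497574] tri [0.60896821 0.02474711 0.23091217]
L 0.147 [266.83476254 199.02453615] [275.20660248 225.30444848]
L 0.189 [266.00293641 187.70937197] [275.32068401 224.26767228]
R 0.147 [211.46375328 225.88653715] [326.16271637 227.27427015]
R 0.189 [208.92553797 214.65981362] [327.76343184 226.2959729 ]
```

The left pad is raised (z ≈ 0.186), so I press that one. The tilt shifts the pad midpoint about 12 mm to the right, so the origin is about (0.547, -0.066) and the post about (0.613, 0.024), which matches triangulation. I'll rise, align with the feeder yaw and shut the fingers.

>>> {"name": "apply_moves", "arguments": {"targets": [{"translation":[0,0,-0.25],"twist":-0.7,"hand":0},{"translation":[0,0,-0.25],"twist":-0.7,"hand":0},{"translation":[0,0,-0.2],"twist":-0.7,"hand":0},{"translation":[0,0,0],"twist":-0.7,"hand":0}]}}

```text
time: 1.7
tool_pos: [0.1923, 0.5962, 0.328]
tool_rot: [0.001, 0.014, 1.0, 0.003]
contact_force: [0.4, 0.3, 0.3]
gripper_width: 0.333
grasp_force: 0.0
```

>>> {"name": "apply_moves", "arguments": {"targets": [{"translation":[-0.23,-0.415,0],"twist":0,"hand":0},{"translation":[-0.23,-0.415,0],"twist":0,"hand":0},{"translation":[-0.23,-0.415,0],"twist":0,"hand":0},{"translation":[-0.23,-0.415,0],"twist":0,"hand":0},{"translation":[-0.23,-0.415,0],"twist":0,"hand":0},{"translation":[-0.23,-0.415,0],"twist":0,"hand":0},{"translation":[-0.23,-0.415,0],"twist":0,"hand":0},{"translation":[0,0,0],"twist":0,"hand":0}]}}

```text
time: 2.5
tool_pos: [0.3455, 0.2955, 0.3236]
tool_rot: [0.001, 0.02, 1.0, -0.0]
contact_force: [0.2, 0.7, -0.2]
gripper_width: 0.001
grasp_force: 0.0
```

>>> {"name": "apply_moves", "arguments": {"targets": [{"translation":[-0.23,-0.415,0],"twist":0,"hand":0},{"translation":[-0.23,-0.415,0],"twist":0,"hand":0},{"translation":[-0.23,-0.415,0],"twist":0,"hand":0},{"translation":[-0.23,-0.415,0],"twist":0,"hand":0},{"translation":[-0.23,-0.415,0],"twist":0,"hand":0},{"translation":[-0.23,-0.415,0],"twist":0,"hand":0},{"translation":[0,0,0],"twist":0,"hand":0},{"translation":[0,0,0],"twist":0,"hand":0}]}}

```text
time: 3.3
tool_pos: [0.4736, 0.0457, 0.3231]
tool_rot: [-0.0, 0.017, 1.0, 0.0]
contact_force: [0.1, 0.0, -0.2]
gripper_width: -0.001
grasp_force: 0.0
```

```bash
python3 - <<'E'
from h import *
s=state();print(s['time'],s['tool_pos'],s['tool_rot'],s['contact_force'],s['gripper_width'])
c=get_calibration('wrist');print(np.round(np.array(c['pose']),3))
im=grab_frame('wrist');cv2.imwrite('pics/w1.png',im[...,::-1])
for q in ('pad_left','post'):print(q,[(np.round(d['point'],3),d['score']) for d in recognise('wrist',q)])
t=np.array(s['tool_pos']);t[2]=.189;print(proj('wrist',t),proj('wrist',[.499,.007,.187]),proj('wrist',[.613,.024,.241]))
E
```

```text
3.3 [0.47364771 0.04571533 0.32314475] [-3.50413014e-04  1.68024571e-02  9.99858715e-01  3.25006287e-04] [ 0.1339841  0.0410221 -0.1653043] -0.0012901490934935805
[[ 0.034 -0.949 -0.314  0.393]
 [ 0.999  0.032  0.012  0.048]
 [-0.001 -0.314  0.949  0.442]
 [ 0.     0.     0.     1.   ]]
pad_left [(array([ 0.518, -0.062,  0.14 ]), 0.88)]
post [(array([0.402, 0.134, 0.011]), 0.75), (array([0.618, 0.044, 0.193]), 0.45)]
[275.73807283 204.62209035] [230.35919845 234.13086529] [253.46324152 393.9676934 ]
```

View pics/w1.png

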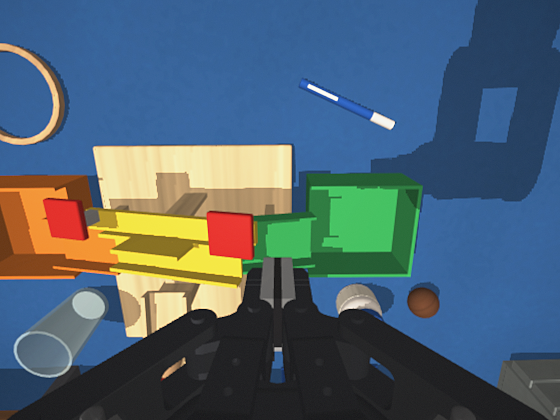

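The wrist view shows the raised left pad at (230,234), exactly where my estimate (0.499, 0.007, 0.187) projects, and the fingers are shut. Next I move over it and down.

>>> {"name": "apply_moves", "arguments": {"targets": [{"translation":[-0.27,-0.38,0],"twist":0,"hand":0},{"translation":[0,0,0.4],"twist":0,"hand":0},{"translation":[0,0,0.4],"twist":0,"hand":0},{"translation":[0,0,0.2],"twist":0,"hand":0},{"translation":[0,0,0],"twist":0,"hand":0},{"translation":[0,0,0],"twist":0,"hand":0}]}}

```text
time: 4.05
tool_pos: [0.4993, 0.0083, 0.224]
tool_rot: [0.0, 0.015, 1.0, 0.0]
contact_force: [-0.2, 0.4, 0.9]
gripper_width: -0.001
grasp_force: 0.0
```

>>> {"name": "apply_moves", "arguments": {"targets": [{"translation":[0,0,0.08],"twist":0,"hand":0},{"translation":[0,0,0.08],"twist":0,"hand":0},{"translation":[0,0,0.08],"twist":0,"hand":0},{"translation":[0,0,0.08],"twist":0,"hand":0},{"translation":[0,0,0.08],"twist":0,"hand":0},{"translation":[0,0,0],"twist":0,"hand":0},{"translation":[0,0,0],"twist":0,"hand":0}]}}

```text
time: 4.75
tool_pos: [0.499, 0.0072, 0.1828]
tool_rot: [-0.0, 0.016, 1.0, 0.0]
contact_force: [-0.2, 0.5, 0.1]
gripper_width: -0.003
grasp_force: 0.0
```

>>> {"name": "apply_moves", "arguments": {"targets": [{"translation":[0,0,-0.3],"twist":0,"hand":0},{"translation":[0,0,-0.4],"twist":0,"hand":0},{"translation":[0,0,-0.4],"twist":0,"hand":0},{"translation":[0,0,-0.3],"twist":0,"hand":0},{"translation":[0,0,0],"twist":0,"hand":0},{"translation":[0,0,0],"twist":0,"hand":0}]}}

```text
time: 5.35
tool_pos: [0.4996, 0.0072, 0.3244]
tool_rot: [0.001, 0.016, 1.0, -0.0]
contact_force: [-0.5, 0.4, -1.1]
gripper_width: 0.006
grasp_force: 0.0
```

```bash
python3 - <<'E'
from h import *
s=state();print(s['time'],s['tool_pos'])
for c in('scene','wrist'):cv2.imwrite(f'pics/{c}2.png',grab_frame(c)[...,::-1])
a=cv2.resize(cv2.imread('pics/scene2.png')[165:275,185:325],None,fx=2.8,fy=2.8,interpolation=2)
b=cv2.resize(cv2.imread('pics/wrist2.png'),(400,300));a=a[:300]
cv2.imwrite('pics/c2.png',np.hstack([a,b]))
print(proj('scene',[.613,.024,.241]),proj('scene',[.613,.024,.191]))
E
```

```text
5.35 [0.4995988  0.00718885 0.32443987]
[296.80390445 194.23100815] [296.79107134 208.62109838]
```

View pics/c2.png

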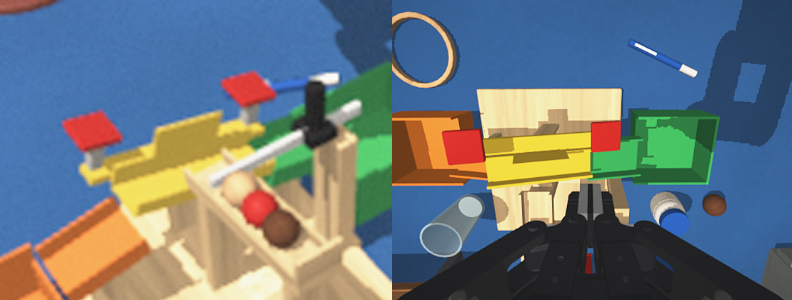

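The gate has rocked over: the right pad is up at crop (92,130), and the left end slopes into the green chute. The post top at crop (316,88) matches its predicted position. Next I go into the gap beside the post.

>>> {"name": "apply_moves", "arguments": {"targets": [{"translation":[-0.4,-0.08,0],"twist":0,"hand":0},{"translation":[-0.4,-0.08,0],"twist":0,"hand":0},{"translation":[-0.35,-0.08,0],"twist":0,"hand":0},{"translation":[0,0,0],"twist":0,"hand":0},{"translation":[0,0,0],"twist":0,"hand":0}]}}

```text
time: 5.95
tool_pos: [0.6128, -0.0204, 0.3206]
tool_rot: [-0.002, 0.016, 1.0, 0.0]
contact_force: [0.5, 0.1, -0.0]
gripper_width: -0.0
grasp_force: 0.0
```

>>> {"name": "apply_moves", "arguments": {"targets": [{"translation":[0,0,0.3],"twist":0,"hand":0},{"translation":[0,0,0.2],"twist":0,"hand":0},{"translation":[0,0,0],"twist":0,"hand":0},{"translation":[0,0,0],"twist":0,"hand":0}]}}

```text
time: 6.35
tool_pos: [0.6124, -0.02, 0.2734]
tool_rot: [-0.0, 0.016, 1.0, 0.0]
contact_force: [0.7, -0.9, 1.0]
gripper_width: -0.005
grasp_force: 0.0
```

```bash
python3 - <<'E'
from h import *
s=state();print(s['time'],s['tool_pos'],s['tool_rot'],s['contact_force'])
cv2.imwrite('pics/scene3.png',grab_frame('scene')[...,::-1])
cv2.imwrite('pics/c3.png',cv2.resize(cv2.imread('pics/scene3.png')[120:270,190:350],None,fx=4,fy=4,interpolation=2))
E
```

```text
6.35 [ 0.61241389 -0.02001301  0.27338893] [-3.58636756e-04  1.57360124e-02  9.99876115e-01  6.86135560e-05] [ 0.70096484 -0.86508705  0.97035778]
```

View pics/c3.png

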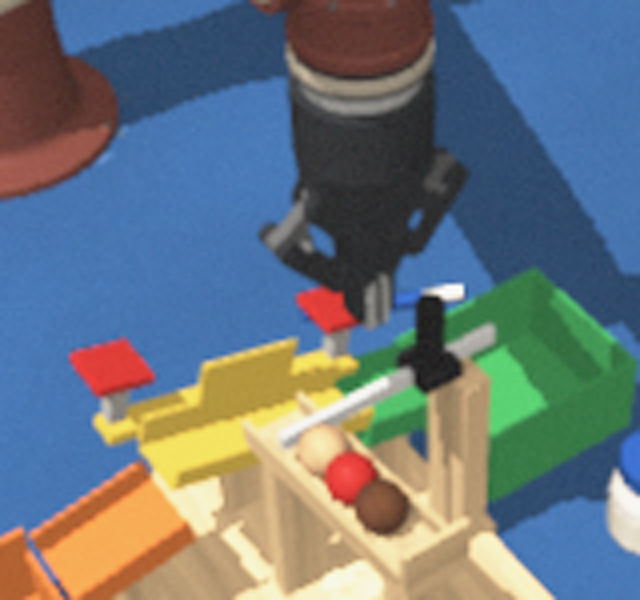

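The fingertips at crop (375,320) stand above the bar, between the ramp wall and the post at (430,340). Next I lower them and push.

>>> {"name": "apply_moves", "arguments": {"targets": [{"translation":[0,0,0.25],"twist":0,"hand":0},{"translation":[0,0,0.2],"twist":0,"hand":0},{"translation":[0,0,0],"twist":0,"hand":0},{"translation":[0,0,0],"twist":0,"hand":0}]}}

```text
time: 6.8
tool_pos: [0.6138, -0.0204, 0.2299]
tool_rot: [0.001, 0.016, 1.0, -0.0]
contact_force: [0.7, 1.3, 0.3]
gripper_width: 0.0
grasp_force: 0.0
```

>>> {"name": "apply_moves", "arguments": {"targets": [{"translation":[0,0.08,0],"twist":0,"hand":0},{"translation":[0,0.08,0],"twist":0,"hand":0},{"translation":[0,0.08,0],"twist":0,"hand":0},{"translation":[0,0.08,0],"twist":0,"hand":0},{"translation":[0,0.08,0],"twist":0,"hand":0}]}}

```text
time: 7.3
tool_pos: [0.615, 0.0202, 0.2291]
tool_rot: [0.001, 0.016, 1.0, -0.0]
contact_force: [0.2, -2.1, 2.6]
gripper_width: -0.004
grasp_force: 0.9
```

>>> {"name": "apply_moves", "arguments": {"targets": [{"translation":[0,0.08,0],"twist":0,"hand":0},{"translation":[0,0.08,0],"twist":0,"hand":0},{"translation":[0,0.08,0],"twist":0,"hand":0},{"translation":[0,0,0],"twist":0,"hand":0},{"translation":[0,0,0],"twist":0,"hand":0}]}}

```text
time: 7.8
tool_pos: [0.615, 0.0441, 0.2277]
tool_rot: [-0.001, 0.016, 1.0, 0.0]
contact_force: [0.1, -0.3, 1.5]
gripper_width: 0.001
grasp_force: 0.0
```

```bash
python3 - <<'E'
from h import *
s=state();print(s['time'],s['tool_pos'],s['tool_rot'],s['contact_force'])
cv2.imwrite('pics/scene4.png',grab_frame('scene')[...,::-1])
cv2.imwrite('pics/c4.png',cv2.resize(cv2.imread('pics/scene4.png')[120:270,190:350],None,fx=4,fy=4,interpolation=2))
E
```

```text
7.8 [0.61503631 0.04414538 0.22767442] [-6.36520415e-04  1.56013266e-02  9.99878048e-01  2.87999998e-04] [ 0.14218133 -0.34021049  1.48188657]
```

View pics/c4.png

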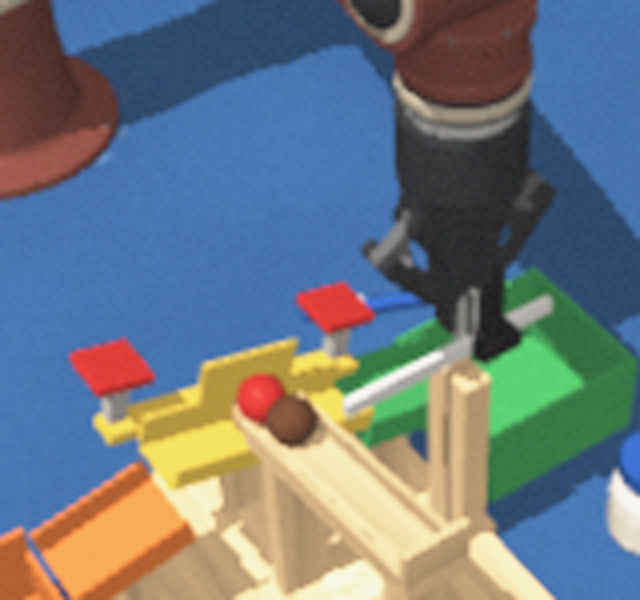

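The bar is clear of the ramp and the beads are rolling onto the gate at crop (260,398) and (293,418). I'll nudge a little further toward the stop, back off and rise.

>>> {"name": "apply_moves", "arguments": {"targets": [{"translation":[0,0.04,0],"twist":0,"hand":0},{"translation":[0,0,0],"twist":0,"hand":0},{"translation":[0,0,0],"twist":0,"hand":0}]}}

```text
time: 8.15
tool_pos: [0.6155, 0.0477, 0.2281]
tool_rot: [-0.0, 0.016, 1.0, 0.0]
contact_force: [-0.4, 0.2, -0.0]
gripper_width: 0.004
grasp_force: 0.0
```

>>> {"name": "apply_moves", "arguments": {"targets": [{"translation":[0,-0.15,0],"twist":0,"hand":0},{"translation":[0,0,-0.3],"twist":0,"hand":0},{"translation":[0,0,-0.4],"twist":0,"hand":0},{"translation":[0,0,-0.4],"twist":0,"hand":0},{"translation":[0,0,0],"twist":0,"hand":0},{"translation":[0,0,0],"twist":0,"hand":0},{"translation":[0,0,0],"twist":0,"hand":0}]}}

```text
time: 8.85
tool_pos: [0.6145, 0.032, 0.3367]
tool_rot: [-0.001, 0.016, 1.0, 0.0]
contact_force: [-0.2, -0.7, -0.8]
gripper_width: 0.004
grasp_force: 0.0
```

```bash
python3 - <<'E'
from h import *
s=state();print(s['time'],s['tool_pos'],s['contact_force'])
cv2.imwrite('pics/scene5.png',grab_frame('scene')[...,::-1])
a=cv2.imread('pics/scene5.png')[150:300,150:400];cv2.imwrite('pics/c5.png',cv2.resize(a,None,fx=3,fy=3,interpolation=2))
E
```

```text
8.85 [0.61454292 0.03203915 0.3366799 ] [-0.19567872 -0.72345949 -0.75228899]
```

View pics/c5.png

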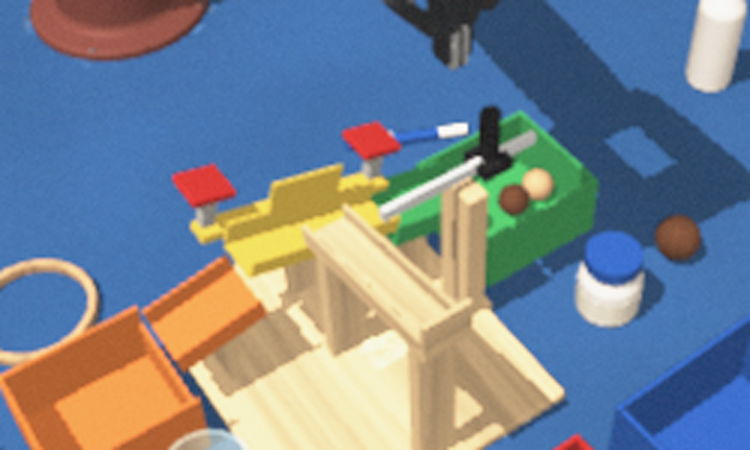

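The light and dark beads are in the green tray at crop (537,183) and (513,200), but the red one isn't visible. I'll move the arm back and check the top view.

>>> {"name": "apply_moves", "arguments": {"targets": [{"translation":[0.4,0,0],"twist":0,"hand":0},{"translation":[0.4,0,0],"twist":0,"hand":0},{"translation":[0.4,0,0],"twist":0,"hand":0},{"translation":[0.4,0,0],"twist":0,"hand":0},{"translation":[0.4,0,0],"twist":0,"hand":0},{"translation":[0,0,0],"twist":0,"hand":0},{"translation":[0,0,0],"twist":0,"hand":0},{"translation":[0,0,0],"twist":0,"hand":0}]}}

```text
time: 9.7
tool_pos: [0.4155, 0.0389, 0.3374]
tool_rot: [-0.001, 0.016, 1.0, 0.0]
contact_force: [-0.2, -0.1, -0.1]
gripper_width: 0.001
grasp_force: 0.0
```

```bash
python3 - <<'E'
from h import *
s=state();print(s['time'],s['tool_pos'],s['contact_force'])
for c in('scene','top'):cv2.imwrite(f'pics/{c}6.png',grab_frame(c)[...,::-1])
a=cv2.resize(cv2.imread('pics/top6.png')[150:250,200:300],(400,400),interpolation=2)
b=cv2.resize(cv2.imread('pics/scene6.png')[170:270,250:350],(400,400),interpolation=2)
cv2.imwrite('pics/c6.png',np.hstack([a,b]))
for d in (.036,.044,.05):print(d,proj('scene',[.613+d*.033,.024+d,.241]),proj('top',[.613+d*.033,.024+d,.241]))
E
```

```text
9.7 [0.41549562 0.03886829 0.33744984] [-0.18292383 -0.09047351 -0.05093469]
0.036 [308.89237236 188.22772726] [258.39155641 186.68570673]
0.044 [311.53338632 186.91616746] [255.80061049 186.58453908]
0.05 [313.50354042 185.93776486] [253.85723738 186.50865695]
```

View pics/c6.png

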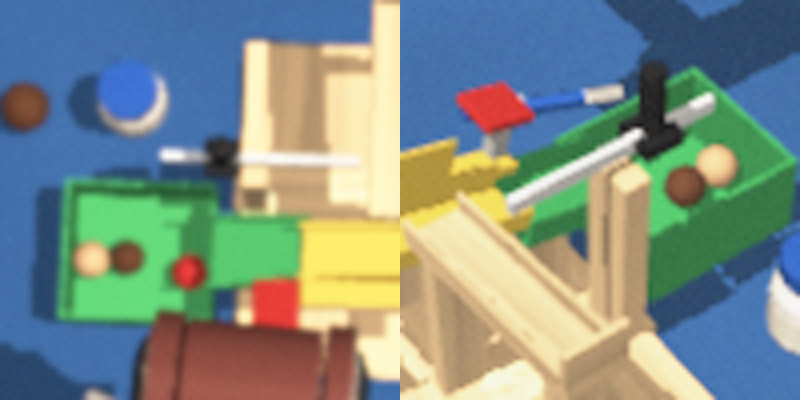

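All three beads are in the green tray: light (92,258), dark (127,257) and red (187,270) in the top crop. The post has moved about 46 mm. I'll check the red bead has settled.

>>> {"name": "apply_moves", "arguments": {"targets": [{"translation":[0,0,0],"twist":0,"hand":0},{"translation":[0,0,0],"twist":0,"hand":0},{"translation":[0,0,0],"twist":0,"hand":0},{"translation":[0,0,0],"twist":0,"hand":0},{"translation":[0,0,0],"twist":0,"hand":0},{"translation":[0,0,0],"twist":0,"hand":0},{"translation":[0,0,0],"twist":0,"hand":0},{"translation":[0,0,0],"twist":0,"hand":0}]}}

```text
time: 10.6
tool_pos: [0.4151, 0.039, 0.3384]
tool_rot: [0.0, 0.016, 1.0, -0.0]
contact_force: [-0.3, 0.1, -0.4]
gripper_width: 0.001
grasp_force: 0.0
```

```bash
python3 - <<'E'
from h import *
cv2.imwrite('pics/top7.png',grab_frame('top')[...,::-1])
def invz(px,z):
    M,k=P('top');A=np.c_[M[:,0],M[:,1],M[:,2]*z+M[:,3]];x=np.linalg.solve(A,[*px,1]);return x[:2]/x[2]
for i in (6,7):
    p,n=red(f'pics/top{i}.png',(216,198,256,228));print(p,n,invz(p,.025))
for n,p in(('tray corner far',(216,196)),('tray corner near',(253,229))):print(n,invz(p,.06))
E
```

```text
[246.57142857 217.53061224] 49 [0.53898057 0.10729551]
[246.57142857 217.53061224] 49 [0.53898057 0.10729551]
tray corner far [0.61032337 0.21267736]
tray corner near [0.49597235 0.08264622]
```

```bash
python3 -c "
from plant import *
print(job_done())"
```

```text
the job is handed in; nothing more can be done
None
```

I rocked the gate over by pressing its left pad, then pushed the release bar about 46 mm open. All three beads rolled into the green tray and had settled there when I handed the job in at about 10.7 s.

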